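Cull the faulty soap bars from the curing rack

ROBOT

A 6-joint arm with a two-finger parallel gripper is mounted at the origin on a cart in front of the work surface, level with it; the furniture and walls round the work are solid. World frame = base frame: x ahead of the robot, y to its left, z up, the work surface at z = 0. Lengths are in m, angles in degrees, forces in N, time in s.
With the tool pointing down it reaches from about 0.35 to 0.875 m from the base axis. Payload 15.5 kg.
Tool frame: the origin (TCP) lies midway between the tips of the shut fingers; the grasp point (between the pads) lies 19 mm behind it (r.grasp_offset is the distance from the TCP to the grasp point, in m); z points along the fingers, y is the direction in which the jaws open and shut (so a half turn about z gives the same grasp; the last joint's range is limited). The gripper opens to 85 mm and grips with 20 to 120 N. Pads are 22 mm wide; open, the fingers measure 114 mm over their backs; the gripper's body (76 mm by 85 mm) begins 54 mm behind the grasp point. The pads swing forward as they close: fully open they stand 13 mm farther back than shut.
Start: joints at [-80.93, 28.281, 77.091, -0, 74.628, -5.472], TCP at [0.157, -0.605, 0.231] pointing down, gripper open.
Joint ranges: [-166.48, 166.48], [-47.26, 123.95], [12.59, 153.08], [-70.14, 250.14], [6.76, 159.57], [-176.63, 176.63]. Speed limits (degrees/s): [108.29, 108.29, 147.25, 172.46, 172.46, 172.46].

INTERFACE

Orientations are given as a 3x3 rotation matrix whose columns are the frame's x, y, z axes.
In Python, from bench import readout, read_camera, camera_info, r gives the robot as it stands.
- The arm moves only by the tool play_rows, never from a script. Its argument "moves" is text: rows parted by semicolons, each of 5 numbers parted by spaces: the closure, from 0 (fully open) to 1 (shut), then the shift along the tool's x, y, z in m, then the turn about the tool's z in rad. In form: gripper x y z spin; .... A call has 1 to 12 rows; each row is the pose to reach, as a shift and turn from the pose commanded when the call began, along the tool's axes at that moment; what a row does not reach only later rows make up. A row lasts 1/10 s, in which the tool goes at most 50 mm and 8.59 degrees, less where a joint would pass 70% of its speed; a pose out of reach is approached as far as the arm can. A call with a gripper value outside its range is refused whole. The fingers move at their own pace and stop on an object; the grip force is fixed at half the most. Time passes only in rows, so rows that repeat a pose let the fingers close. It gives the time, the measured TCP pose, the force and the opening at its end, in the units of the state.
- readout.get_obs(): the state, without advancing time (a new reading comes with each control period).
- read_camera(name): name is "scene" or "top" or "wrist"; returns (picture, depth): 420x560x3 uint8, blue, green, red; 420x560 float32, m along the optical axis (not along the pixel's ray), 0 where there is no reading.
- camera_info(name): a dict with "camera_matrix" (3x3 intrinsics, pixels), "rvec" (rotation vector, rad) and "tvec" (3), from world to camera coordinates, as OpenCV has them. Camera axes: x right, y down, z forward; pixel columns grow to the right and rows downward; lengths in m; the calibration is good to about 2 mm. A picture is of the moment at which its call begins: read the wrist's pose just before it. camera_info takes no time and is no camera call; for the wrist camera it gives the pose at the moment of the call.
- r.job_done(): hands the job in, once; it reports no verdict.
The state is a dict: "clock": time; "q": joint angles; "joint_vel": joint speeds; "tau": joint torques, N m; "eef_pos": TCP position; "orientation": TCP orientation; "force": force on the tool from outside, world axes, zero at the start; "torque": the same for the moment, N m; "width": finger opening in m.
Only numpy, scipy, OpenCV 4.12 (cv2) and the standard library are available. Lean on these libraries where they do the work, as an engineer would, in place of code of your own. Each camera call takes 0.05 s, during which the arm holds its last target.

TASK

Swing the crank to let the rack's flap right down, then push the two faulty soap bars (the short one and the one with a broken-off corner) out of the rack so that they slide down the flap into the reject tray; push them, do not lift them. Leave the three whole bars lying where they are, disturb nothing else, and finally swing the crank back so that the flap stands fully shut again.

Things in the scene. Friction and masses are not known exactly. Their poses are not given: they have to be found in the camera images.
- rack: fixed wooden rack right of the wire cutter. Origin: on the table under the middle of the flap's hinge line; -x = its front, where bars slide out. Floor top z = 50 mm, x = 1 to 119 mm, no back wall; side walls y = +-137 mm, 8 mm thick, tops z = 72 mm. Five lanes along x at y = -104, -52, 0, 52, 104 mm, parted by ribs 5 mm thick, 6 high. A bar in each lane, in any order, centred at x = 46 to 62 mm.
- flap_hinge (a point): middle of the flap's hinge line, at x = 0, y = 0, z = 47 mm of the rack; the axis lies along the rack's y.
- flap (a joint): angle of the sheet-metal flap (262 mm wide, 51 high, 3 thick) at the rack's front: 0 = shut (upright), 2.12 rad = right down at its stop, a smooth ramp 0.55 rad below level, its lower edge 20 mm above the table, over the tray. Stiff hinge (0.1 N m): it stays where it is left. Starts shut or up to 0.5 ajar. A bar slides by itself down the lowered flap once most of it is past the hinge.
- crank_grip (a point): middle of the crank's black grip: round bar, 12 mm thick, 46 mm long along the rack's y, beyond its left wall (y = 150 to 196 mm); an 8 mm rod at y = 152 mm joins it to the hinge. With flap angle q it is at x = 65 sin(1.06 - q), y = 173, z = 47 + 65 cos(1.06 - q) mm of the rack: behind the hinge line when shut, swinging over the top to the front when down. Free space around it.
- reject_tray: fixed smooth sheet-metal tray below the flap, 98 mm (x) by 286 mm (y), parallel to the rack, centre about 92 mm in front of the hinge line. Origin: centre of its underside, on the table; floor 3 mm thick. Front (-x) wall and front part of the sides 30 mm high; back wall under the flap and rear 34 mm of the sides 10 mm high.
- short_bar: faulty bar, cut too short: 44 x 38 x 24 mm (44 mm along its x, which lies along the lane). Origin: centre of its underside.
- chipped_bar: faulty bar, 66 x 38 x 24 mm with its front left corner broken off: a slanting face runs from 26 mm behind the front (-x) end on the left (+y) side to the middle of the front end. The rear (+x) end is whole. x lies along the lane within 0.04 rad. Origin: centre of the underside of the full outline.
- whole_bar_1: a sound bar of plain soap, a full block 66 x 38 x 24 mm (long side along its x), lying flat in a lane of the rack. Origin: centre of its underside; z up.
- whole_bar_2: a sound bar of plain soap, a full block 66 x 38 x 24 mm (long side along its x), lying flat in a lane of the rack. Origin: centre of its underside; z up.
- whole_bar_3: a sound bar of plain soap, a full block 66 x 38 x 24 mm (long side along its x), lying flat in a lane of the rack. Origin: centre of its underside; z up.
- stamp: bystander: turned wooden soap stamp, 38 mm across, 54 mm high, standing in front of the wire cutter. Origin: centre of its underside.
- tin: bystander: round shallow tin, 57 mm across, 20 mm high. Origin: centre of its underside.
- spray: bystander: small clear spray bottle, 33 mm across, 85 mm high, standing behind the rack. Origin: centre of its underside.

How it is judged (in metres and radians):
On the way, in this order (a step that is already met when the one before it is completed fails the run):
1. the flap is right down (value of joint flap above 2 rad), for 0.2 s.
2. one faulty bar is in the reject tray (((x of short_bar in the frame of reject_tray between -0.049 and 0.049 m and y of short_bar in the frame of reject_tray between -0.143 and 0.143 m and z of short_bar in the frame of reject_tray below 0.04 m) or (x of chipped_bar in the frame of reject_tray between -0.049 and 0.049 m and y of chipped_bar in the frame of reject_tray between -0.143 and 0.143 m and z of chipped_bar in the frame of reject_tray below 0.04 m))), for 0.2 s.
3. both faulty bars are in the reject tray (x of short_bar in the frame of reject_tray between -0.049 and 0.049 m and y of short_bar in the frame of reject_tray between -0.143 and 0.143 m and z of each of short_bar, chipped_bar in the frame of reject_tray below 0.04 m and x of chipped_bar in the frame of reject_tray between -0.049 and 0.049 m and y of chipped_bar in the frame of reject_tray between -0.143 and 0.143 m), for 0.2 s.
At the end, for the whole second after the job is handed in: Flap shut (within 0.12 rad of upright); short and chipped bar at rest in the reject tray (origins inside its outline, under 40 mm above its underside); each whole bar flat and within 25 mm of its start; stamp, tin and spray bottle within 30 mm of theirs (all of step 3 and value of joint flap below 0.12 rad and linear speed of each of short_bar, chipped_bar below 0.02 m/s and distance of each of whole_bar_1, whole_bar_2, whole_bar_3 from where it was at the start of the episode below 0.025 m and angle between each of whole_bar_1, whole_bar_2, whole_bar_3's own z axis and vertical below 0.12 rad and distance of each of stamp, tin, spray from where it was at the start of the episode below 0.03 m); the robot touches nothing.
It fails at once if a faulty bar is lifted (more than 35 mm above the rack floor) instead of pushed (height (world z) of any of short_bar, chipped_bar above 0.085 m).
It fails at once if a whole bar is pushed away from its place (distance of any of whole_bar_1, whole_bar_2, whole_bar_3 from where it was at the start of the episode above 0.025 m).
It fails at once if a bystander is knocked away or over (distance of any of stamp, tin, spray from where it was at the start of the episode above 0.03 m or angle between any of stamp, tin, spray's own z axis and vertical above 0.5 rad).
It also fails if it takes over 59 s, if anything falls off the work surface, if the arm or the gripper's body presses on something with over 40 N, if the wrist force passes 120 N, or if a joint passes its speed limit or range.

## Working session

There is one attempt and no reset: what is moved stays moved. The work goes in short steps, Python scripts to look and compute and a tool call to move; the robot and the scene stay as the last step left them, time stands still between calls to the robot, and variables do not carry over. Pictures are saved under pics/ and viewed, and the job is handed in when it is done.

Besides the shell and the picture viewer there is one more tool, called as name(argument=value, ...) on one line, values as JSON. play_rows: Moves the arm, as the interface text tells. Its arguments: {"type":"object","properties":{"moves":{"type":"string"}},"required":["moves"]}

```bash
ls; mkdir -p pics; python3 - <<'E'
from bench import readout, read_camera, camera_info, r
import cv2, numpy as np
o=readout.get_obs(); print({k:np.round(v,3).tolist() for k,v in o.items()})
for n in ("scene","top"):
    p,d=read_camera(n); cv2.imwrite(f"pics/{n}0.png",p); np.savez(f"{n}0.npz",p=p,d=d)
    c=camera_info(n); R=cv2.Rodrigues(np.array(c["rvec"]))[0]; print(n,np.round(c["camera_matrix"],1).tolist(),np.round(-R.T@np.array(c["tvec"]).ravel(),3),np.round(R,2).tolist())
E
```

```text
pics
{'clock': 0.0, 'q': [-80.93, 28.317, 77.128, 0.0, 74.628, -5.47], 'joint_vel': [0.037, 0.024, 0.001, -0.062, -0.093, 0.014], 'tau': [0.004, -88.215, -38.385, 0.0, 0.01, 0.0], 'eef_pos': [0.157, -0.605, 0.231], 'orientation': [[0.968, 0.251, -0.0], [0.251, -0.968, 0.001], [0.0, -0.001, -1.0]], 'force': [-0.022, -0.126, 0.772], 'torque': [-0.015, 0.018, 0.013], 'width': 0.086}
scene [[486.4, 0.0, 274.8], [0.0, 486.4, 207.1], [0.0, 0.0, 1.0]] [-0.266 -0.562  0.661] [[0.48, -0.87, -0.01], [-0.47, -0.25, -0.85], [0.74, 0.41, -0.53]]
top [[404.4, 0.0, 282.5], [0.0, 404.4, 209.0], [0.0, 0.0, 1.0]] [ 0.391 -0.094  1.263] [[0.02, -1.0, -0.0], [-0.99, -0.02, -0.13], [0.13, 0.01, -0.99]]
```

View pics/scene0.png

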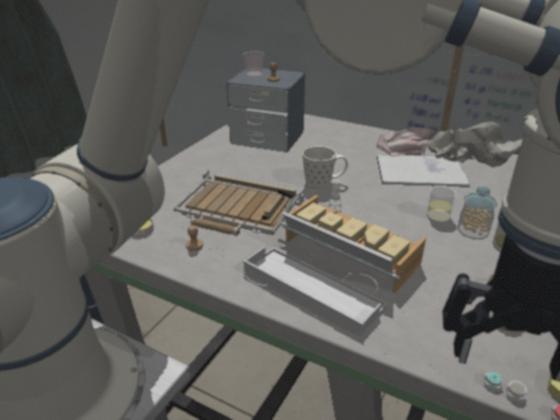

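View pics/top0.png

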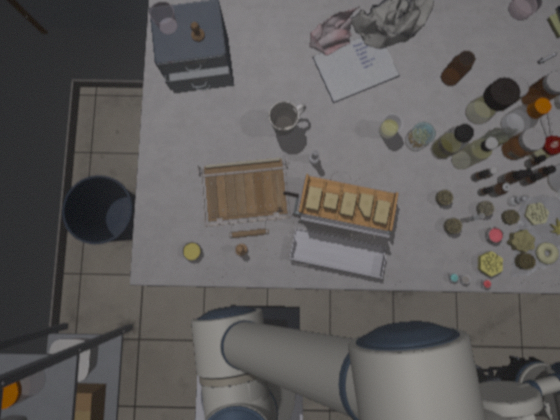

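The top view shows the rack with five bars at about (350,205), the tray at (340,255), the crank at about (292,200), the spray at (315,160), the stamp at (241,250) and the tin at (192,252). I'll zoom in next.

```bash
cat > h.py <<'E'
import numpy as np, cv2
from bench import readout, read_camera, camera_info, r
def cam(n):
    c=camera_info(n); R=cv2.Rodrigues(np.array(c["rvec"],float))[0]; t=np.array(c["tvec"],float).ravel()
    return np.array(c["camera_matrix"],float),R,t
def ray(C,uv,z):
    K,R,t=C; uv=np.atleast_2d(uv).astype(float)
    d=np.c_[uv,np.ones(len(uv))]@np.linalg.inv(K).T@R; o=-R.T@t
    return o+d*((z-o[2])/d[:,2])[:,None]
def cloud(C,D):
    K,R,t=C; v,u=np.mgrid[:D.shape[0],:D.shape[1]]
    X=np.stack([(u-K[0,2])/K[0,0]*D,(v-K[1,2])/K[1,1]*D,D],-1)
    return (X-t)@R
def proj(C,P):
    K,R,t=C; q=(np.atleast_2d(P)@R.T+t)@K.T; return q[:,:2]/q[:,2:]
E
python3 - <<'E'
from h import *
a=np.load("top0.npz");p,d=a["p"],a["d"]
crop=p[150:280,270:410]; crop=cv2.resize(crop,None,fx=5.5,fy=4.5*5.5/4.5*0.83,interpolation=cv2.INTER_CUBIC)
cv2.imwrite("pics/topz.png",cv2.convertScaleAbs(crop,alpha=1.6))
s=np.load("scene0.npz")["p"][170:330,230:430]
cv2.imwrite("pics/scz.png",cv2.convertScaleAbs(cv2.resize(s,None,fx=3.7,fy=3.7,interpolation=cv2.INTER_CUBIC),alpha=1.5))
E
```

```text
(no output)
```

View pics/topz.png

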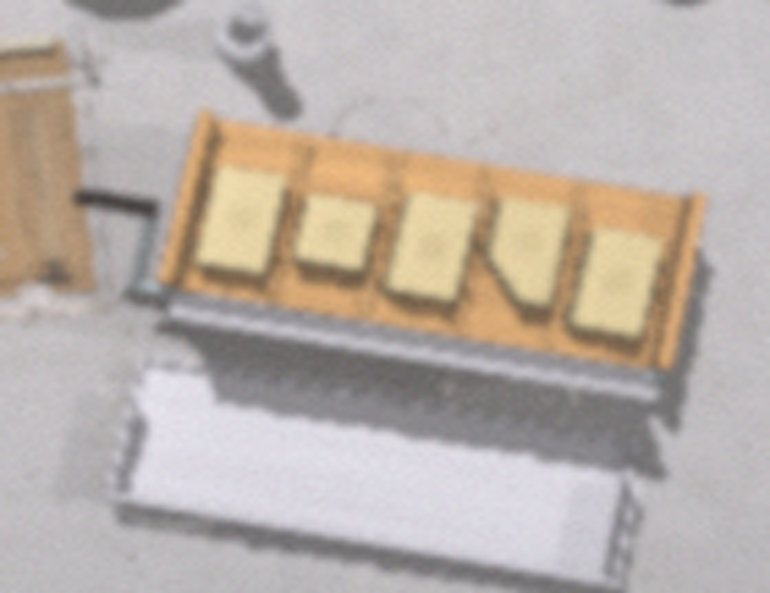

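View pics/scz.png

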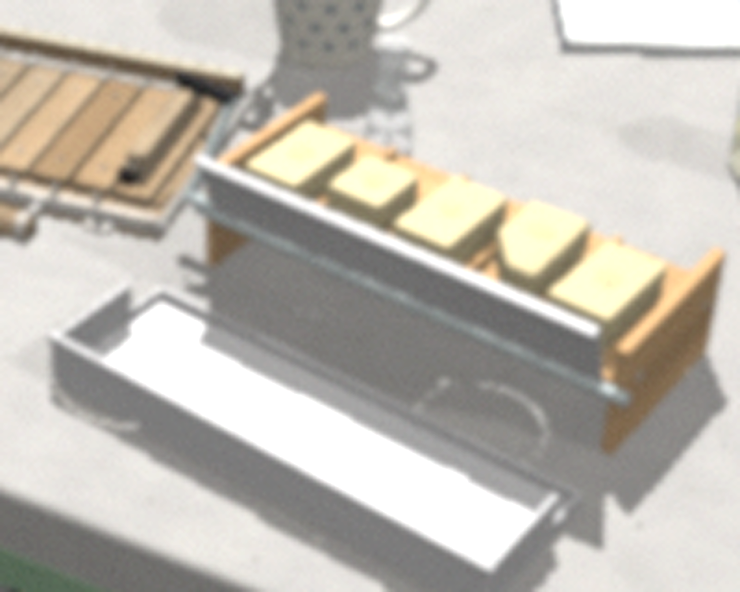

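The enlarged top view shows, from left to right (rack y +104 to -104): whole, short, whole, chipped, whole. The crank grip is at about crop (115,200) and the flap is nearly upright. Next I'll measure the poses.

```bash
python3 - <<'E'
from h import *
a=np.load("top0.npz");p,d=a["p"],a["d"]; C=cam("top"); X=cloud(C,d)
hsv=cv2.cvtColor(p,cv2.COLOR_BGR2HSV)
print(hsv[201,312],hsv[185,330],hsv[172,330])
roi=np.zeros(p.shape[:2],bool);roi[160:245,295:402]=1
m=(roi&(abs(X[...,2]-.074)<.010)).astype(np.uint8)
m2=m&(hsv[...,1]<135).astype(np.uint8)&(hsv[...,2]>110).astype(np.uint8)
cv2.imwrite("pics/m.png",np.hstack([m,m2])[150:260]*255)
n,l,s,c=cv2.connectedComponentsWithStats(m2)
for i in range(1,n):
    if s[i,4]>60:
        v,u=np.nonzero(l==i); P=ray(C,np.c_[u,v],.074)[:,:2].astype(np.float32)
        ct,wh,an=cv2.minAreaRect(P); print(s[i],np.round(ct,4),np.round(wh,4),round(an,1),"med z",np.round(np.median(X[l==i],0),4))
# wood walls
w=(roi&(hsv[...,0]<22)&(hsv[...,1]>100)).astype(np.uint8)
v,u=np.nonzero(w&(abs(X[...,2]-.072)<.006).astype(np.uint8));print(len(u))
E
```

```text
[ 21  72 145] [ 17 113 142] [160   6 126]
[299 173  10  39  96] [ 0.5989 -0.1481] [0.0076 0.1175] 79.1 med z [ 0.6009 -0.148   0.0708]
[306 186  16  24 279] [ 0.5834 -0.1786] [0.0374 0.0663] 79.5 med z [ 0.584  -0.1777  0.0732]
[323 192  16  17 187] [ 0.5763 -0.2293] [0.0367 0.0446] 76.5 med z [ 0.5761 -0.2288  0.0731]
[340 192  17  23 282] [ 0.568  -0.2812] [0.0383 0.0664] 77.9 med z [ 0.5682 -0.2816  0.0735]
[359 193  15  23 247] [ 0.566  -0.3325] [0.0374 0.065 ] 79.6 med z [ 0.5692 -0.3349  0.0731]
[390 192   9  38  93] [ 0.5486 -0.4171] [0.0092 0.1137] 80.6 med z [ 0.5501 -0.4186  0.0708]
[374 199  17  24 278] [ 0.5462 -0.3816] [0.0369 0.0666] 78.0 med z [ 0.5462 -0.3822  0.0732]
154
```

View pics/m.png

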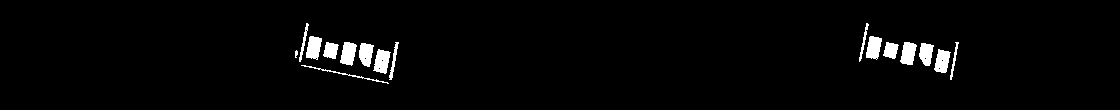

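```bash
cat >> h.py <<'E'
psi=-np.arctan2(.5989-.5486,-.1481+.4171)
EX=np.array([np.cos(psi),np.sin(psi),0]);EY=np.array([-np.sin(psi),np.cos(psi),0])
O=np.array([(.5989+.5486)/2,(-.1481-.4171)/2,0])-.060*EX
def torack(P): P=np.atleast_2d(P)-O; return np.c_[P@EX,P@EY,P[:,2]]
def toworld(P): P=np.atleast_2d(P); return O+P[:,:1]*EX+P[:,1:2]*EY+np.c_[0*P[:,:2],P[:,2:]]
def tool(P):
    "shift in tool axes from current measured pose to world P"
    o=readout.get_obs(); return np.array(o["orientation"]).T@(np.ravel(P)-np.array(o["eef_pos"]))
E
python3 - <<'E'
from h import *
a=np.load("top0.npz");p,d=a["p"],a["d"]; C=cam("top"); X=cloud(C,d)
print("yaw",np.degrees(psi),"O",O)
g=cv2.cvtColor(p,cv2.COLOR_BGR2GRAY)
for z in (.05,.065,.079,.095,.112):pass
sub=X[180:208,278:302]; gs=g[180:208,278:302]
dk=(gs<75)
print(dk.sum()); v,u=np.nonzero(dk)
for vv,uu in list(zip(v,u))[::4]: print(uu+278,vv+180,gs[vv,uu],np.round(torack(sub[vv,uu])*1e3,0)[0])
B=np.array([[.5834,-.1786,0],[.5763,-.2293,0],[.568,-.2812,0],[.566,-.3325,0],[.5462,-.3816,0]]);print(np.round(torack(B)*1e3,1))
# flap top edge: points near z .098
m=np.zeros(g.shape,bool);m[200:250,295:400]=1
Q=torack(X[m]);Q=Q[(Q[:,0]<.002)&(Q[:,0]>-.03)&(Q[:,2]>.06)&(abs(Q[:,1])<.12)];print("flap",len(Q),np.round(np.median(Q,0)*1e3,1),np.round(np.percentile(Q[:,[0,2]],[10,90],axis=0)*1e3,1))
def near(u0,v0,k=14):
    s=X[v0-k:v0+k,u0-k:u0+k].reshape(-1,3);s=s[s[:,2]>.012];return np.round(np.median(s,0),3),np.round(s[:,2].max(),3),np.round(torack(np.median(s,0))*1e3)
for n,u,v in (("spray",315,158),("stamp",241,250),("tin",192,252)):print(n,near(u,v))
Z=X[150:280,200:410].reshape(-1,3);Z=Z[Z[:,2]>.11];print("tall",len(Z),Z.max(0) if len(Z) else 0)
# cutter heights
Q=torack(X[150:235,195:300].reshape(-1,3));Q=Q[(Q[:,1]>.2)&(Q[:,1]<.42)];print("cutter max z",np.percentile(Q[:,2],[90,99,100]))
E
```

```text
yaw -10.591360431224418 O [ 0.51477222 -0.27157181  0.        ]
54
283 192 74 [ 44. 195.  97.]
287 192 59 [ 46. 183.  99.]
284 193 50 [ 41. 191.  99.]
288 193 44 [ 43. 180. 101.]
292 193 62 [ 45. 168. 101.]
284 194 58 [ 39. 191.  92.]
288 194 51 [ 40. 179.  99.]
292 194 46 [ 42. 168. 102.]
296 194 56 [ 45. 156.  98.]
290 195 61 [ 38. 173. 101.]
294 195 45 [ 41. 162.  98.]
298 195 70 [ 44. 150.  98.]
296 196 49 [ 40. 155.  99.]
297 197 63 [ 38. 152.  92.]
[[  50.4  104.     0. ]
 [  52.7   52.9    0. ]
 [  54.1    0.3    0. ]
 [  61.6  -50.5    0. ]
 [  51.1 -102.4    0. ]]
flap 401 [-15.1  -2.2  90.4] [[-20.8  67. ]
 [ -6.2  95.2]]
spray (array([ 0.714, -0.18 ,  0.053]), np.float64(1.263), array([[179., 126.,  53.]]))
stamp (array([0.432, 0.041, 0.047]), np.float64(1.263), array([[-138.,  292.,   47.]]))
tin (array([0.422, 0.191, 0.015]), np.float64(1.263), array([[-177.,  437.,   15.]]))
tall 112 [ 0.39088368 -0.09441554  1.26326733]
cutter max z [0.03560252 0.0558775  0.0636423 ]
```

```bash
python3 - <<'E'
from h import *
t=toworld([[.042,.178,.19]]);print(t,tool(t))
o=readout.get_obs();R=np.array(o["orientation"]);ang=np.arctan2(R[1,0],R[0,0]);print("spin",-(psi+np.pi/2-ang))
E
```

```text
[[ 0.58877362 -0.10432412  0.19      ]] [ 0.54368007 -0.37585867  0.04121946]
spin -1.1321566757169816
```

play_rows(moves="0.5 0.020 -0.014 0 -0.04; 0.5 0.060 -0.041 0 -0.14; 0.5 0.100 -0.069 0 -0.25; 0.5 0.140 -0.097 0 -0.36; 0.5 0.180 -0.124 0 -0.47; 0.5 0.220 -0.152 0 -0.58; 0.5 0.260 -0.180 0 -0.69; 0.5 0.300 -0.207 0 -0.80; 0.5 0.340 -0.235 0 -0.91; 0.5 0.380 -0.263 0 -1.02; 0.5 0.420 -0.290 0 -1.10; 0.5 0.440 -0.304 0 -1.132")

```text
clock: 1.3
eef_pos: [0.5083, -0.1973, 0.2311]
orientation: [[0.179, 0.984, 0.0], [0.984, -0.179, 0.001], [0.001, 0.0, -1.0]]
force: [0.1, -0.6, 0.6]
width: 0.0429
```

```bash
python3 - <<'E'
from h import *
t=toworld([[.042,.178,.17]]);print(t,tool(t))
o=readout.get_obs();R=np.array(o["orientation"]);ang=np.arctan2(R[1,0],R[0,0]);print(o["clock"],o["eef_pos"],o["width"],"spin",-(psi+np.pi/2-ang)); print(R@[0,1,0],EX)
E
```

```text
[[ 0.58877362 -0.10432412  0.17      ]] [0.10578686 0.06260927 0.06116216]
1.3 [ 0.50827264 -0.19726771  0.2310956 ] 0.042880719246210716 spin 0.005321404128457274
[ 9.83927243e-01 -1.78569820e-01  1.48843669e-05] [ 0.98296308 -0.18380313  0.        ]
```

play_rows(moves="0.5 0.015 0.009 0.01 0.005; 0.5 0.045 0.027 0.025 0.005; 0.5 0.080 0.048 0.045 0.005; 0.5 0.100 0.060 0.058 0.005; 0.5 0.106 0.0625 0.061 0.005; 0.5 0.106 0.0625 0.061 0.005")

```text
clock: 1.9
eef_pos: [0.5872, -0.1069, 0.1697]
orientation: [[0.188, 0.982, -0.001], [0.982, -0.188, 0.0], [0.0, -0.001, -1.0]]
force: [-0.3, -0.3, -0.1]
width: 0.0429
```

```bash
python3 - <<'E'
from h import *
for n in ("wrist","scene"):
    p,d=read_camera(n); np.savez(f"{n}1.npz",p=p,d=d)
    if n=="scene": p=cv2.resize(p[150:330,200:440],None,fx=3,fy=3,interpolation=cv2.INTER_CUBIC)
    cv2.imwrite(f"pics/{n}1.png",cv2.convertScaleAbs(p,alpha=1.5))
    if n=="wrist":
        X=cloud(cam("wrist"),d); Q=torack(X.reshape(-1,3)); 
        m=(Q[:,1]>.155)&(Q[:,1]<.192)&(Q[:,2]>.07)&(Q[:,2]<.12)&(d.ravel()>0)
        q=Q[m]; print(len(q),np.round(np.percentile(q,[5,50,95],axis=0)*1e3,1))
o=readout.get_obs();print(torack(o["eef_pos"])*1e3)
E
```

```text
729 [[ 38.4 157.   97.6]
 [ 43.7 174.3 100.7]
 [ 49.  190.2 102.5]]
[[ 41.01788708 173.85175828 170.71347129]]
```

View pics/wrist1.png

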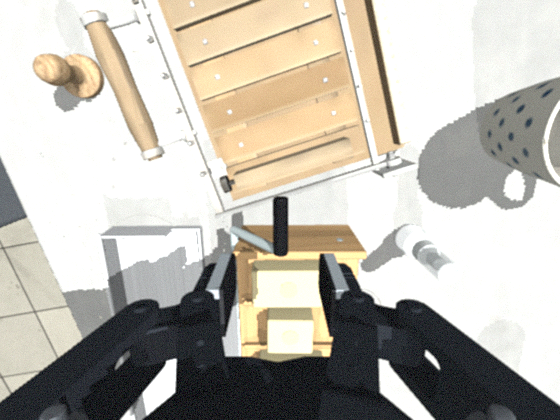

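View pics/scene1.png

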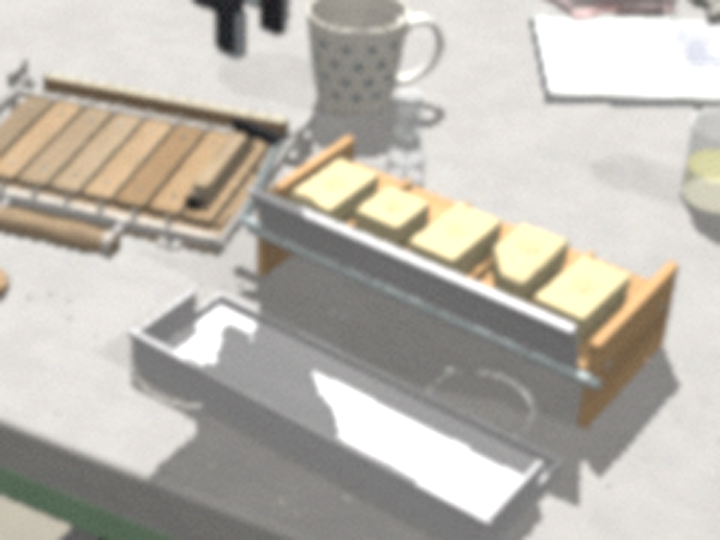

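The wrist view shows the grip (281,225) centred between the fingers (235 to 330). It measures rack x 43.7 mm with its top at about 101 mm, so q is about 0.34. I'll go down and cage it.

play_rows(moves="0.5 0.003 0.001 0.015 0; 0.5 0.003 0.001 0.040 0; 0.5 0.003 0.001 0.065 0; 0.5 0.003 0.001 0.082 0; 0.5 0.003 0.001 0.090 0; 0.6 0.003 0.001 0.090 0; 0.74 0.003 0.001 0.090 0; 0.74 0.003 0.001 0.090 0; 0.74 0.003 0.001 0.090 0")

```text
clock: 2.9
eef_pos: [0.5894, -0.105, 0.0812]
orientation: [[0.189, 0.982, 0.001], [0.982, -0.189, -0.0], [-0.0, 0.001, -1.0]]
force: [-0.7, 1.1, 0.5]
width: 0.022
```

```bash
python3 - <<'E'
from h import *
o=readout.get_obs();print(torack(o["eef_pos"])*1e3)
p,d=read_camera("wrist");cv2.imwrite("pics/w2.png",cv2.convertScaleAbs(p,alpha=1.4))
t=torack(o["eef_pos"])[0]
for q in np.linspace(.34,2.3,12):
    g=np.array([.065*np.sin(1.06-q),.173,.047+.065*np.cos(1.06-q)]); print(round(q,2),np.round([g[0]-t[0],-(g[2]-.016-t[2])],4))
E
```

```text
[[ 42.7653739  177.45877524  81.17097763]]
0.34 [0.0001 0.0013]
0.52 [-0.0092 -0.0055]
0.7 [-0.0196 -0.0106]
0.87 [-0.0308 -0.0137]
1.05 [-0.0423 -0.0148]
1.23 [-0.0538 -0.0139]
1.41 [-0.065  -0.0109]
1.59 [-0.0755 -0.006 ]
1.77 [-0.0849  0.0007]
1.94 [-0.093   0.0089]
2.12 [-0.0995  0.0185]
2.3 [-0.1042  0.0291]
```

View pics/w2.png

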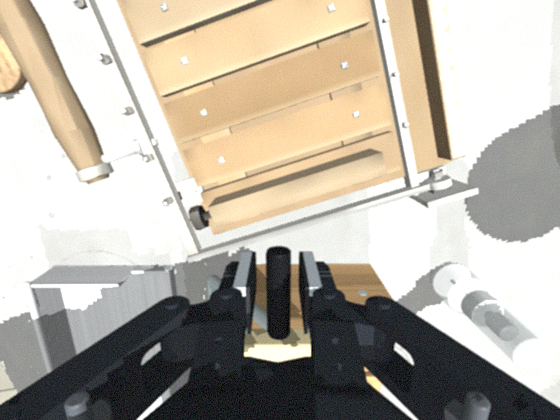

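The grip (279,290) lies between the fingers. Now I'll swing it along the arc.

play_rows(moves="0.74 0 -0.008 -0.004 0; 0.74 0 -0.018 -0.009 0; 0.74 0 -0.029 -0.013 0; 0.74 0 -0.041 -0.014 0; 0.74 0 -0.053 -0.014 0; 0.74 0 -0.064 -0.012 0; 0.74 0 -0.075 -0.008 0; 0.74 0 -0.085 -0.002 0; 0.74 0 -0.094 0.005 0; 0.74 0 -0.100 0.012 0; 0.74 0 -0.104 0.018 0; 0.74 0 -0.104 0.018 0")

```text
clock: 4.15
eef_pos: [0.4868, -0.0851, 0.0615]
orientation: [[0.189, 0.982, 0.0], [0.982, -0.189, 0.0], [0.0, 0.0, -1.0]]
force: [2.9, -1.2, -1.5]
width: 0.0221
```

```bash
python3 - <<'E'
from h import *
o=readout.get_obs();print(torack(o["eef_pos"])*1e3)
p,d=read_camera("wrist");cv2.imwrite("pics/w3.png",cv2.convertScaleAbs(p,alpha=1.4))
p,d=read_camera("scene");cv2.imwrite("pics/s3.png",cv2.convertScaleAbs(cv2.resize(p[150:330,200:440],None,fx=3,fy=3,interpolation=cv2.INTER_CUBIC),alpha=1.5))
Q=torack(cloud(cam("scene"),d).reshape(-1,3))
m=(Q[:,0]<-.008)&(Q[:,0]>-.042)&(abs(Q[:,1])<.12)&(Q[:,2]>.012)&(Q[:,2]<.06);q=Q[m]
f=np.polyfit(q[:,0],q[:,2],1);print(len(q),"slope",np.arctan(f[0]),f[1])
E
```

```text
[[-61.79704701 178.10084242  61.52912359]]
1991 slope 0.5565212010163284 0.04629749822357561
```

View pics/w3.png

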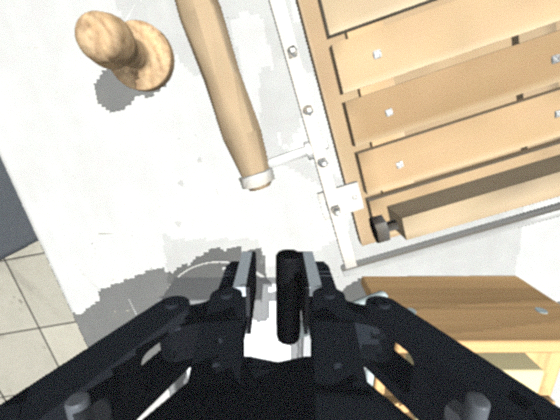

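View pics/s3.png

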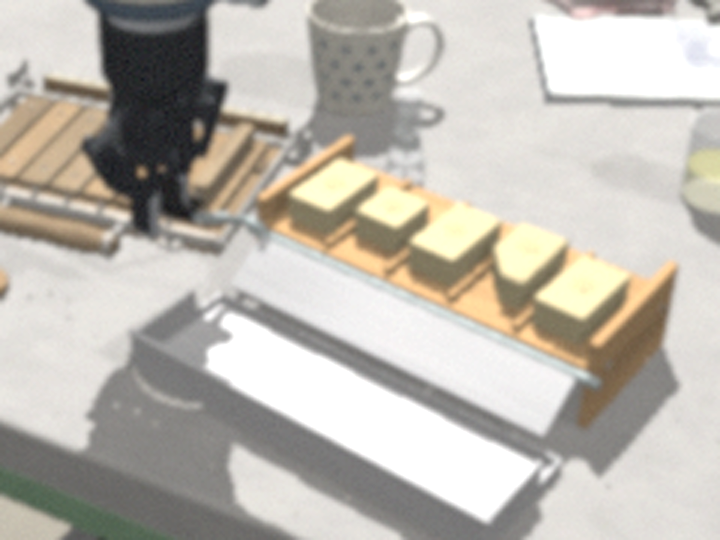

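The fitted flap slope is 0.557 rad, so it is down at its stop. Next I'll release the grip, rise, and go behind the short bar.

play_rows(moves="0.74 0 0.004 0 0; 0.74 0 0.004 -0.015 0; 0.74 0 0.004 -0.045 0; 0.74 0 0.004 -0.085 0; 0.9 -0.010 0.015 -0.110 0; 1 -0.035 0.045 -0.110 0; 1 -0.065 0.085 -0.110 0; 1 -0.095 0.125 -0.110 0; 1 -0.118 0.158 -0.110 0; 1 -0.125 0.171 -0.110 0; 1 -0.125 0.171 -0.110 0; 1 -0.125 0.171 -0.110 0")

```text
clock: 5.45
eef_pos: [0.6305, -0.2397, 0.1718]
orientation: [[0.189, 0.982, -0.001], [0.982, -0.189, 0.001], [0.0, -0.001, -1.0]]
force: [0.3, -0.1, -0.3]
width: -0.0004
```

```bash
python3 - <<'E'
from h import *
o=readout.get_obs();print(torack(o["eef_pos"])*1e3)
p,d=read_camera("wrist");cv2.imwrite("pics/w4.png",cv2.convertScaleAbs(p,alpha=1.4))
E
```

```text
[[107.9395344   52.56844322 171.77433008]]
```

View pics/w4.png

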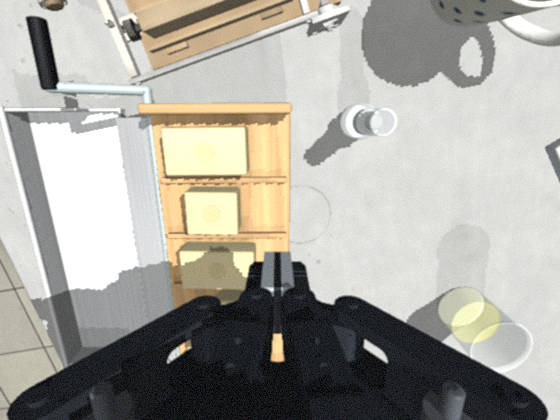

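The flap is down, and the crank grip (42,55) is at the front. The short bar is at (212,212), and the parallax shifts the fingertips, so I'll lower and check.

play_rows(moves="1 0 0 0.02 0; 1 0 0 0.05 0; 1 0 0 0.08 0; 1 0 0 0.10 0; 1 0 0 0.112 0; 1 0 0 0.112 0; 1 0 0 0.112 0")

```text
clock: 6.2
eef_pos: [0.6314, -0.2401, 0.0612]
orientation: [[0.189, 0.982, 0.001], [0.982, -0.189, -0.0], [-0.0, 0.001, -1.0]]
force: [0.4, -0.6, 0.1]
width: 0.0001
```

```bash
python3 - <<'E'
from h import *
o=readout.get_obs();print(torack(o["eef_pos"])*1e3,o["force"])
p,d=read_camera("wrist");cv2.imwrite("pics/w5.png",cv2.convertScaleAbs(p,alpha=1.4))
p,d=read_camera("scene");cv2.imwrite("pics/s5.png",cv2.convertScaleAbs(cv2.resize(p[150:330,200:440],None,fx=3,fy=3,interpolation=cv2.INTER_CUBIC),alpha=1.5))
E
```

```text
[[108.85370202  52.41094124  61.22996412]] [ 0.42675525 -0.5937716   0.12732391]
```

View pics/w5.png

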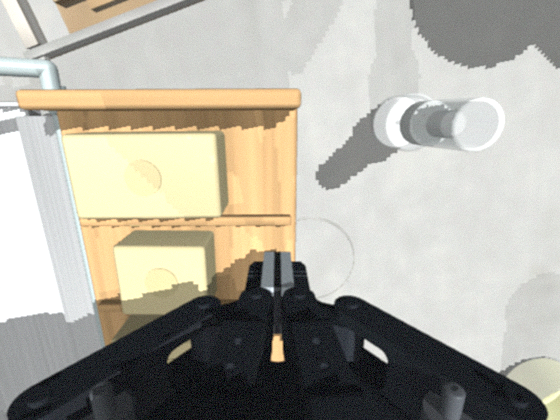

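View pics/s5.png

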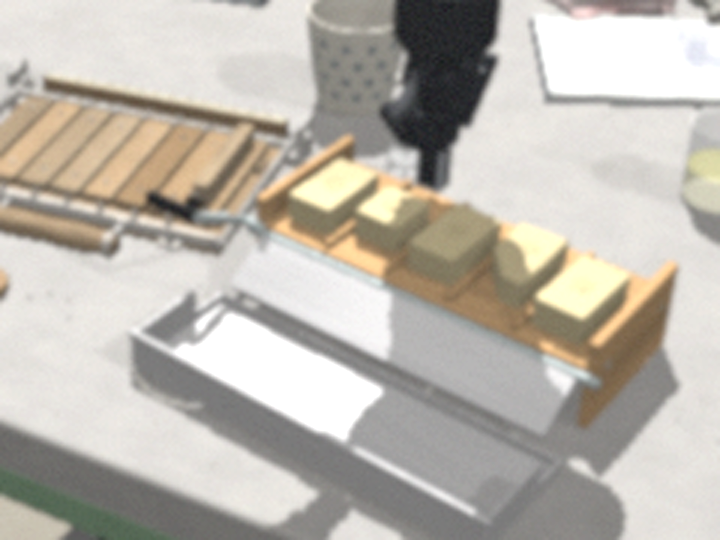

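play_rows(moves="1 0 -0.006 0.001 0; 1 0 -0.014 0.002 0; 1 0 -0.022 0.002 0; 1 0 -0.030 0.002 0; 1 0 -0.038 0.002 0; 1 0 -0.046 0.002 0; 1 0 -0.054 0.002 0; 1 0 -0.062 0.002 0; 1 0 -0.070 0.002 0; 1 0 -0.076 0.002 0; 1 0 -0.080 0.002 0; 1 0 -0.080 0.002 0")

```text
clock: 7.5
eef_pos: [0.5521, -0.2249, 0.0583]
orientation: [[0.189, 0.982, -0.0], [0.982, -0.189, 0.0], [0.0, -0.0, -1.0]]
force: [-0.1, -0.5, -0.1]
width: -0.0
```

```bash
python3 - <<'E'
from h import *
o=readout.get_obs();print(torack(o["eef_pos"])*1e3,o["force"])
p,d=read_camera("scene");cv2.imwrite("pics/s6.png",cv2.convertScaleAbs(cv2.resize(p[150:330,200:440],None,fx=3,fy=3,interpolation=cv2.INTER_CUBIC),alpha=1.5))
E
```

```text
[[28.09063633 52.69891751 58.25624768]] [-0.10273613 -0.52567736 -0.09865215]
```

View pics/s6.png

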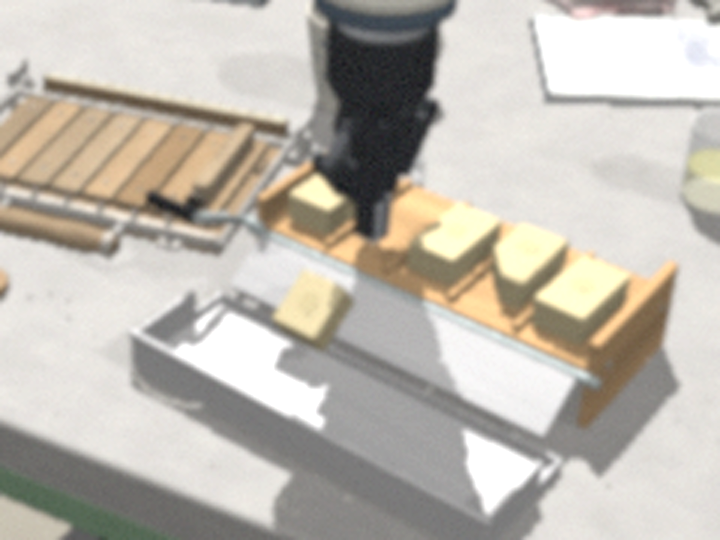

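The short bar is sliding on the flap, at about (312,308). I'll rise and go behind the chipped bar.

play_rows(moves="1 0 0.003 -0.015 0; 1 0 0.006 -0.045 0; 1 0 0.010 -0.070 0; 1 -0.015 0.020 -0.070 0; 1 -0.045 0.043 -0.070 0; 1 -0.075 0.066 -0.070 0; 1 -0.098 0.086 -0.070 0; 1 -0.106 0.093 -0.070 0; 1 -0.106 0.093 -0.070 0; 1 -0.106 0.093 -0.070 0")

```text
clock: 8.55
eef_pos: [0.6234, -0.3458, 0.128]
orientation: [[0.189, 0.982, -0.001], [0.982, -0.189, 0.001], [0.001, -0.001, -1.0]]
force: [0.4, 0.9, 0.7]
width: -0.0002
```

```bash
python3 - <<'E'
from h import *
o=readout.get_obs();print(torack(o["eef_pos"])*1e3,o["force"])
p,d=read_camera("scene");cv2.imwrite("pics/s7.png",cv2.convertScaleAbs(cv2.resize(p[150:330,200:440],None,fx=3,fy=3,interpolation=cv2.INTER_CUBIC),alpha=1.5))
p,d=read_camera("wrist");cv2.imwrite("pics/w7.png",cv2.convertScaleAbs(p,alpha=1.4))
E
```

```text
[[120.46245214 -52.95143696 127.95309358]] [0.44379823 0.93890954 0.65278712]
```

View pics/s7.png

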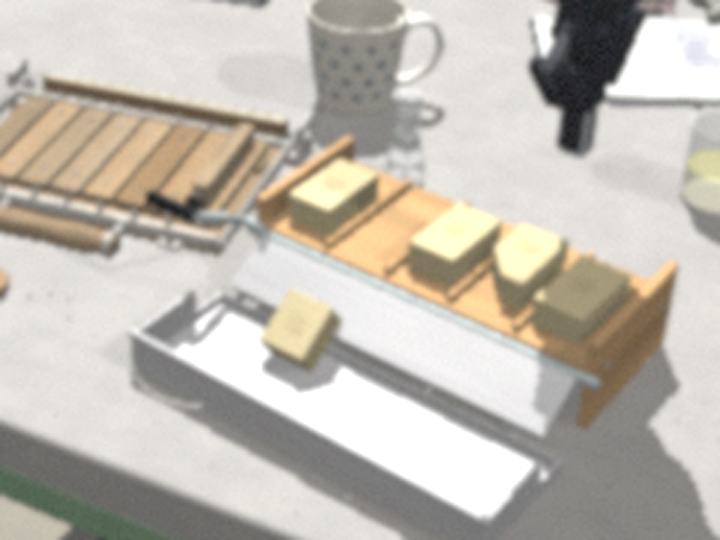

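View pics/w7.png

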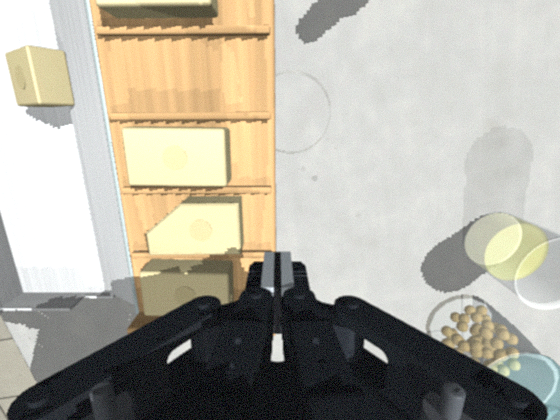

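The short bar now leans from the flap's lower edge into the tray at about (300,330), and I'll re-check whether it settles. The pusher is behind the chipped bar (wrist view, bar at (195,228)). Lowering now.

play_rows(moves="1 0 0 0.015 0; 1 0 0 0.040 0; 1 0 0 0.060 0; 1 0 0 0.069 0; 1 0 0 0.069 0; 1 0 0 0.069 0")

```text
clock: 9.25
eef_pos: [0.6241, -0.3467, 0.0598]
orientation: [[0.189, 0.982, 0.0], [0.982, -0.189, -0.0], [-0.0, 0.0, -1.0]]
force: [0.7, -0.8, -0.7]
width: -0.0001
```

```bash
python3 - <<'E'
from h import *
o=readout.get_obs();print(torack(o["eef_pos"])*1e3,o["force"])
p,d=read_camera("scene");cv2.imwrite("pics/s8.png",cv2.convertScaleAbs(cv2.resize(p[150:330,200:440],None,fx=3,fy=3,interpolation=cv2.INTER_CUBIC),alpha=1.5))
X=cloud(cam("scene"),d);h=cv2.cvtColor(p,cv2.COLOR_BGR2HSV)
for nm in("s",):
    m=(h[...,0]>12)&(h[...,0]<30)&(h[...,1]>50); Q=torack(X[m]);Q=Q[(Q[:,0]<-.01)&(Q[:,0]>-.15)&(abs(Q[:,1])<.14)&(Q[:,2]>.01)]
    print(len(Q),np.round(np.percentile(Q,[2,50,98],axis=0)*1e3,1))
E
```

```text
[[121.3209618  -53.73631217  59.7603491 ]] [ 0.74716197 -0.77556371 -0.70719365]
379 [[-82.2  31.4  15.6]
 [-64.7  45.4  32. ]
 [-47.   67.   45.3]]
```

View pics/s8.png

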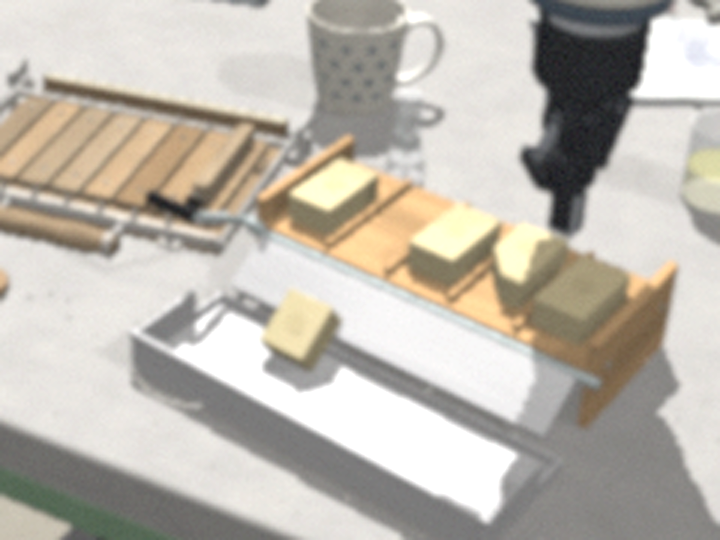

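The short bar is at rest leaning on the flap's lower edge, so I'll nudge it later. Now I'll push the chipped bar.

play_rows(moves="1 0 -0.008 0.000 0; 1 0.001 -0.018 0.001 0; 1 0.001 -0.027 0.001 0; 1 0.001 -0.036 0.001 0; 1 0.001 -0.045 0.001 0; 1 0.001 -0.054 0.001 0; 1 0.001 -0.063 0.001 0; 1 0.001 -0.072 0.001 0; 1 0.001 -0.081 0.001 0; 1 0.001 -0.090 0.001 0; 1 0.001 -0.096 0.001 0; 1 0.001 -0.096 0.001 0")

```text
clock: 10.5
eef_pos: [0.5289, -0.3274, 0.0582]
orientation: [[0.189, 0.982, -0.001], [0.982, -0.189, 0.001], [0.0, -0.001, -1.0]]
force: [0.7, -0.7, 0.3]
width: -0.0
```

```bash
python3 - <<'E'
from h import *
o=readout.get_obs();print(torack(o["eef_pos"])*1e3,o["force"])
p,d=read_camera("scene");cv2.imwrite("pics/s9.png",cv2.convertScaleAbs(cv2.resize(p[150:330,200:440],None,fx=3,fy=3,interpolation=cv2.INTER_CUBIC),alpha=1.5))
E
```

```text
[[ 24.09738588 -52.25228339  58.200787  ]] [ 0.69297481 -0.66432763  0.33665977]
```

View pics/s9.png

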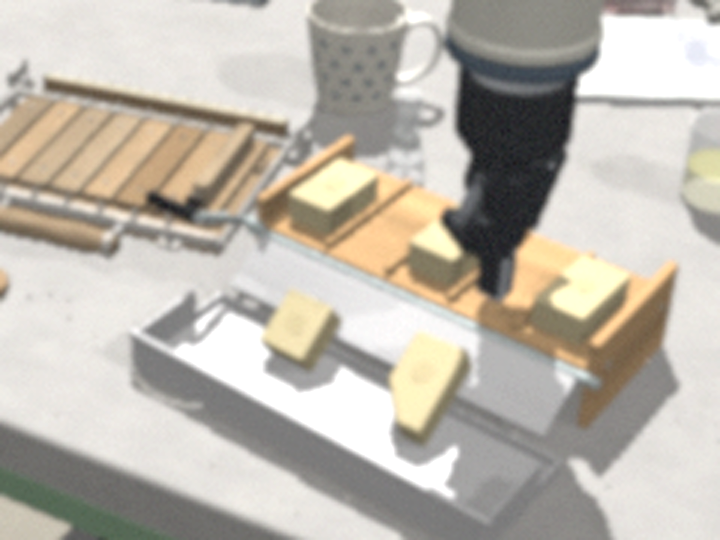

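The chipped bar has slid down to about (430,385) and reaches into the tray. I'll rise to look.

play_rows(moves="1 0 0.004 -0.012 0; 1 0 0.006 -0.040 0; 1 0 0.006 -0.080 0; 1 0 0.006 -0.100 0; 1 0 0.006 -0.100 0")

```text
clock: 11.05
eef_pos: [0.5379, -0.3299, 0.1625]
orientation: [[0.189, 0.982, 0.005], [0.982, -0.189, -0.004], [-0.003, 0.006, -1.0]]
force: [0.9, 0.0, -0.8]
width: 0.0001
```

```bash
python3 - <<'E'
from h import *
o=readout.get_obs();print(torack(o["eef_pos"])*1e3,o["force"])
p,d=read_camera("scene");cv2.imwrite("pics/s10.png",cv2.convertScaleAbs(cv2.resize(p[150:330,200:440],None,fx=3,fy=3,interpolation=cv2.INTER_CUBIC),alpha=1.5))
X=cloud(cam("scene"),d);h=cv2.cvtColor(p,cv2.COLOR_BGR2HSV)
m=(h[...,0]>12)&(h[...,0]<30)&(h[...,1]>50); Q=torack(X[m]);Q=Q[(Q[:,0]<-.01)&(Q[:,0]>-.15)&(abs(Q[:,1])<.14)&(Q[:,2]>.01)]
for s in (1,-1):
    q=Q[Q[:,1]*s>0]; print(len(q),np.round(np.percentile(q,[2,50,98],axis=0)*1e3,1))
    # top face profile: z vs x
    for a in range(-130,-15,8):
        k=q[(q[:,0]*1e3>a)&(q[:,0]*1e3<a+8)]
        if len(k)>5: print(a+4,np.round(np.percentile(k[:,2],[10,90])*1e3,0),end=" | ")
    print()
p,d=read_camera("wrist");cv2.imwrite("pics/w10.png",cv2.convertScaleAbs(p,alpha=1.4))
E
```

```text
[[ 33.43271261 -53.11046921 162.51846257]] [ 0.89667328  0.03562923 -0.75042196]
381 [[-81.6  31.1  16.2]
 [-64.9  45.5  31.9]
 [-47.2  68.5  45.1]]
-86 [21. 25.] | -78 [21. 28.] | -70 [22. 33.] | -62 [24. 40.] | -54 [28. 44.] | -46 [30. 45.] | 
564 [[-105.8  -71.5   15. ]
 [ -76.1  -56.2   33.3]
 [ -47.8  -30.1   44.1]]
-110 [22. 25.] | -102 [14. 28.] | -94 [22. 30.] | -86 [26. 33.] | -78 [25. 36.] | -70 [28. 39.] | -62 [33. 42.] | -54 [31. 44.] | -46 [31. 45.] |
```

View pics/s10.png

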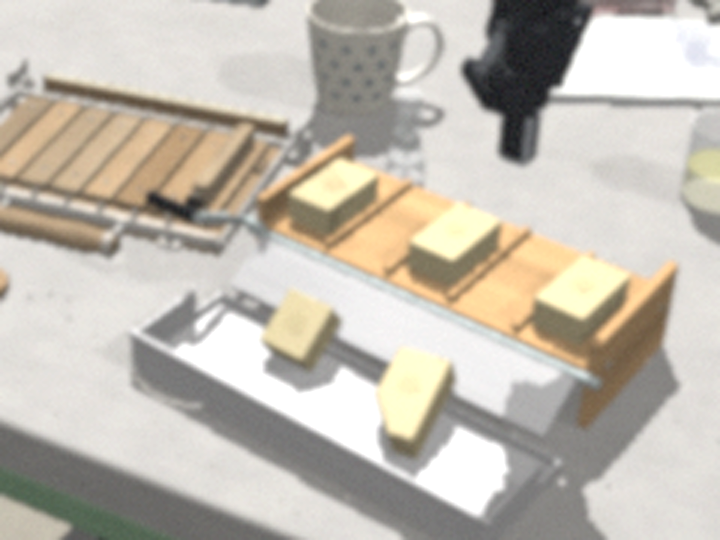

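View pics/w10.png

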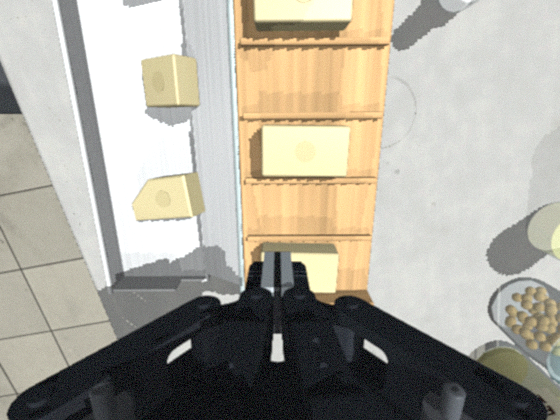

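Both bars lean with their rear edges on the flap's lower edge (z profile 22 to 45 mm). Before closing I'll nudge them fully into the tray. First I'll measure the fingertip's front face.

```bash
python3 - <<'E'
from h import *
p,d=read_camera("scene"); t=torack(readout.get_obs()["eef_pos"])[0]
Q=torack(cloud(cam("scene"),d).reshape(-1,3))-t
m=(abs(Q[:,1])<.03)&(abs(Q[:,0])<.04)&(Q[:,2]>-.005)&(Q[:,2]<.07)&(d.ravel()>0);Q=Q[m]*1e3
for a in range(0,70,6):
    k=Q[(Q[:,2]>=a)&(Q[:,2]<a+6)]
    if len(k)>3: print(a,len(k),np.round(np.percentile(k[:,:2],[3,50,97],axis=0),1).tolist())
t=[-.025,.047,.10];print(tool(toworld([t])))
E
```

```text
0 17 [[-9.7, -10.9], [-6.3, -5.5], [0.6, 7.2]]
6 28 [[-15.2, -11.9], [-9.7, -7.0], [4.2, 6.1]]
12 36 [[-14.5, -11.2], [-10.3, -6.1], [3.5, 6.6]]
18 38 [[-14.4, -11.6], [-10.2, -5.8], [5.9, 6.4]]
24 35 [[-15.3, -12.2], [-11.0, -6.7], [5.0, 5.8]]
30 33 [[-15.4, -11.3], [-11.6, -6.9], [3.7, 5.6]]
36 14 [[-16.1, -12.7], [-5.8, -10.9], [7.7, -1.6]]
42 36 [[-31.0, -14.2], [-9.3, -11.6], [10.1, 10.0]]
48 77 [[-35.1, -13.6], [-14.2, -11.3], [27.8, 8.2]]
54 56 [[-39.0, -13.1], [-11.5, -11.7], [37.6, 8.0]]
60 40 [[-36.8, -15.3], [-15.8, -11.7], [35.3, -0.5]]
66 53 [[-37.5, -17.5], [-13.2, -11.9], [35.0, 0.7]]
[ 0.09888831 -0.05667277  0.05817325]
```

play_rows(moves="1 0.015 -0.009 0 0; 1 0.045 -0.026 0 0; 1 0.075 -0.043 0 0; 1 0.095 -0.054 0.015 0; 1 0.099 -0.057 0.040 0; 1 0.099 -0.057 0.070 0; 1 0.099 -0.057 0.093 0; 1 0.099 -0.057 0.098 0; 1 0.099 -0.057 0.098 0")

```text
clock: 12.1
eef_pos: [0.4979, -0.2204, 0.0594]
orientation: [[0.189, 0.982, -0.002], [0.982, -0.189, 0.001], [0.001, -0.002, -1.0]]
force: [-0.3, 0.5, 0.9]
width: -0.0003
```

```bash
python3 - <<'E'
from h import *
o=readout.get_obs();print(torack(o["eef_pos"])*1e3,o["force"])
E
```

```text
[[-25.99591063  47.15133515  59.4067354 ]] [-0.29108898  0.46875064  0.9116006 ]
```

play_rows(moves="1 0 0 0.008 0; 1 0 -0.002 0.014 0; 1 0 -0.006 0.018 0; 1 0 -0.010 0.020 0; 1 0 -0.015 0.021 0; 1 0 -0.020 0.022 0; 1 0 -0.025 0.023 0; 1 0 -0.030 0.025 0; 1 0 -0.034 0.026 0; 1 0 -0.034 0.026 0")

```text
clock: 13.1
eef_pos: [0.4643, -0.2141, 0.0341]
orientation: [[0.189, 0.982, -0.001], [0.982, -0.189, 0.0], [0.0, -0.001, -1.0]]
force: [-0.1, 0.2, -0.2]
width: 0.0001
```

```bash
python3 - <<'E'
from h import *
o=readout.get_obs();print(torack(o["eef_pos"])*1e3,o["force"])
p,d=read_camera("scene");cv2.imwrite("pics/s12.png",cv2.convertScaleAbs(cv2.resize(p[150:330,200:440],None,fx=3,fy=3,interpolation=cv2.INTER_CUBIC),alpha=1.5))
E
```

```text
[[-60.17110898  47.22927925  34.10689265]] [-0.09558037  0.15061093 -0.20418864]
```

View pics/s12.png

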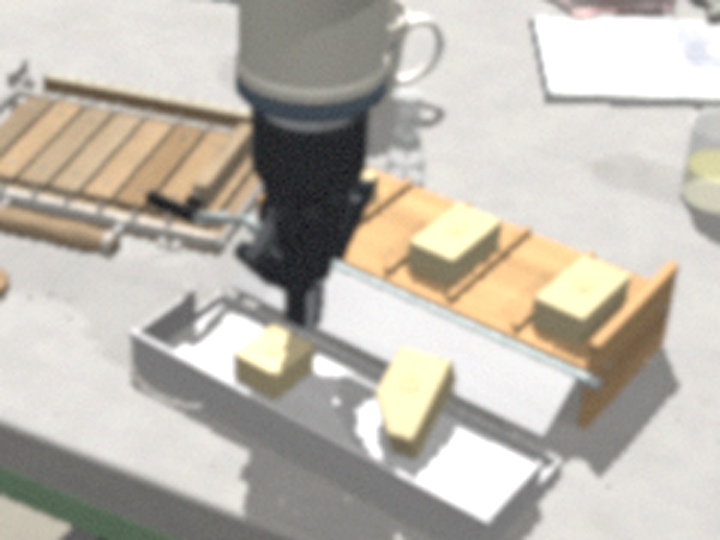

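The short bar now lies flat in the tray at (275,360). I'll do the same for the chipped bar.

play_rows(moves="1 0 0.003 -0.010 0; 1 0 0.008 -0.035 0; 1 -0.020 0.020 -0.045 0; 1 -0.055 0.030 -0.045 0; 1 -0.085 0.034 -0.045 0; 1 -0.100 0.036 -0.045 0; 1 -0.100 0.036 -0.035 0; 1 -0.100 0.036 -0.026 0; 1 -0.100 0.036 -0.026 0")

```text
clock: 14.05
eef_pos: [0.4807, -0.3175, 0.0588]
orientation: [[0.188, 0.982, -0.002], [0.982, -0.188, 0.002], [0.002, -0.003, -1.0]]
force: [0.1, -0.4, -1.3]
width: 0.0003
```

```bash
python3 - <<'E'
from h import *
o=readout.get_obs();print(torack(o["eef_pos"])*1e3,o["force"])
p,d=read_camera("wrist");cv2.imwrite("pics/w13.png",cv2.convertScaleAbs(p,alpha=1.4))
E
```

```text
[[-25.06107249 -51.42466824  58.75466666]] [ 0.0551973  -0.40174432 -1.32580254]
```

View pics/w13.png

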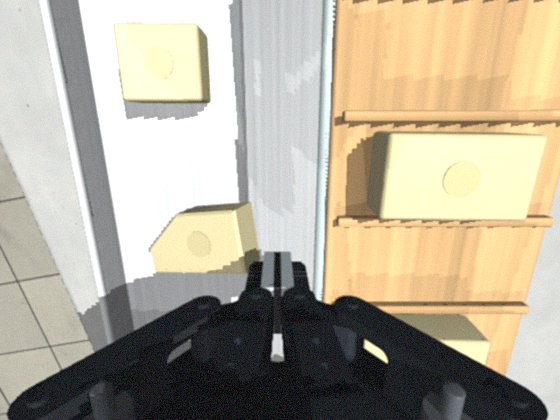

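```bash
python3 - <<'E'
from h import *
p,d=read_camera("wrist");X=torack(cloud(cam("wrist"),d).reshape(-1,3)).reshape(420,560,3)*1e3
for u,v in ((249,206),(256,245),(250,270),(236,212),(243,268),(160,262),(280,262),(162,62)): print(u,v,np.round(X[v,u],1))
E
```

```text
249 206 [-41.5 -27.   25.3]
256 245 [-37.7 -51.8  27.7]
250 270 [-37.  -43.8  75.4]
236 212 [-47.3 -25.8  41.4]
243 268 [-44.1 -58.2  45.9]
160 262 [-99.5 -63.6  27.2]
280 262 [-23.  -39.9  74.9]
162 62 [-84.8  52.8  27.3]
```

play_rows(moves="1 0.006 0 0.006 0; 1 0.006 -0.002 0.013 0; 1 0.006 -0.006 0.018 0; 1 0.006 -0.010 0.020 0; 1 0.006 -0.015 0.021 0; 1 0.006 -0.020 0.022 0; 1 0.006 -0.025 0.023 0; 1 0.006 -0.030 0.025 0; 1 0.006 -0.034 0.026 0; 1 0.006 -0.034 0.026 0")

```text
clock: 15.15
eef_pos: [0.4486, -0.3068, 0.0341]
orientation: [[0.189, 0.982, -0.001], [0.982, -0.189, 0.0], [0.0, -0.001, -1.0]]
force: [0.1, -0.3, 0.0]
width: -0.0004
```

```bash
python3 - <<'E'
from h import *
o=readout.get_obs();print(torack(o["eef_pos"])*1e3,o["force"])
p,d=read_camera("scene");cv2.imwrite("pics/s14.png",cv2.convertScaleAbs(cv2.resize(p[150:330,200:440],None,fx=3,fy=3,interpolation=cv2.INTER_CUBIC),alpha=1.5))
E
```

```text
[[-58.56783437 -46.82573066  34.13705648]] [ 0.08949303 -0.32354079  0.04183787]
```

View pics/s14.png

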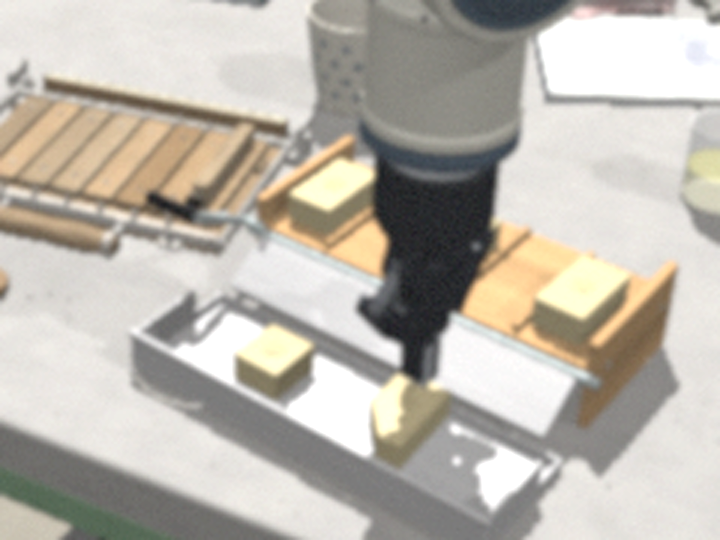

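The chipped bar is now flat in the tray at (410,420). Next I'll rise and go back to the crank.

play_rows(moves="1 0 0.003 -0.005 0; 1 0 0.004 -0.030 0; 1 0 0.003 -0.070 0; 1 0 0.002 -0.105 0; 0.8 0.020 0.002 -0.116 0; 0.5 0.060 0.002 -0.116 0; 0.5 0.100 0.002 -0.116 0; 0.5 0.140 0.002 -0.116 0; 0.5 0.180 0.002 -0.116 0; 0.5 0.210 0.002 -0.116 0; 0.5 0.224 0.002 -0.116 0; 0.5 0.224 0.002 -0.116 0")

```text
clock: 16.4
eef_pos: [0.4941, -0.0862, 0.1507]
orientation: [[0.187, 0.982, 0.001], [0.982, -0.187, -0.0], [0.0, 0.001, -1.0]]
force: [-0.1, -1.3, 0.4]
width: 0.0425
```

```bash
python3 - <<'E'
from h import *
o=readout.get_obs();print(torack(o["eef_pos"])*1e3,o["force"],o["width"])
p,d=read_camera("wrist");cv2.imwrite("pics/w15.png",cv2.convertScaleAbs(p,alpha=1.4))
g=cv2.cvtColor(p,cv2.COLOR_BGR2GRAY)
Q=torack(cloud(cam("wrist"),d).reshape(-1,3));m=(Q[:,1]>.158)&(Q[:,1]<.192)&(Q[:,2]>.068)&(Q[:,2]<.1)&(abs(Q[:,0]+.056)<.03)&(g.ravel()<70)
print(m.sum(),np.round(np.percentile(Q[m],[5,50,95],axis=0)*1e3,1))
p,d=read_camera("scene");cv2.imwrite("pics/s15.png",cv2.convertScaleAbs(cv2.resize(p[150:330,200:440],None,fx=3,fy=3,interpolation=cv2.INTER_CUBIC),alpha=1.5))
E
```

```text
[[-54.42233582 178.42679548 150.65037669]] [-0.12254195 -1.31425136  0.39076109] 0.04249447577251968
630 [[-61.4 159.7  80.5]
 [-56.6 175.7  83.4]
 [-51.4 190.7  84.8]]
```

View pics/w15.png

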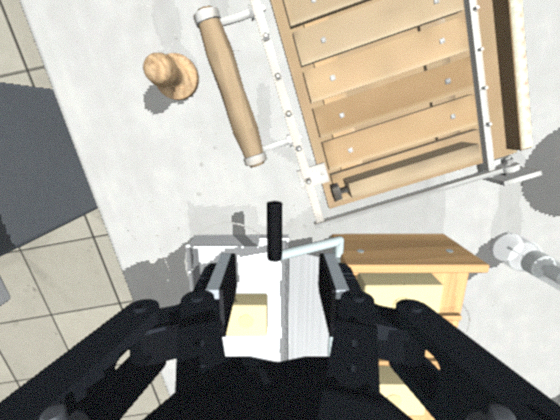

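View pics/s15.png

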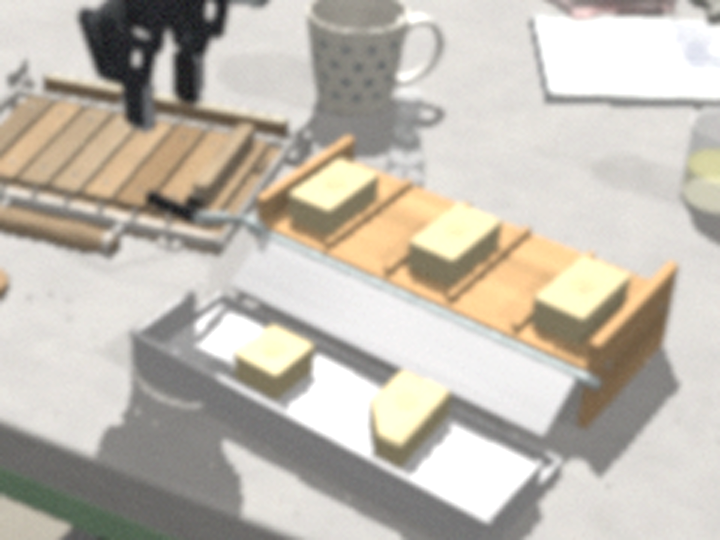

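Both faulty bars are flat in the tray, and the grip measures (-56.6, 175, centre z about 78) as expected. I'll go down and cage it.

play_rows(moves="0.5 0 -0.002 0.015 0; 0.5 0 -0.002 0.040 0; 0.5 0 -0.002 0.065 0; 0.5 0 -0.002 0.082 0; 0.5 0 -0.002 0.088 0; 0.6 0 -0.002 0.088 0; 0.74 0 -0.002 0.088 0; 0.74 0 -0.002 0.088 0; 0.74 0 -0.002 0.088 0")

```text
clock: 17.4
eef_pos: [0.492, -0.0873, 0.063]
orientation: [[0.189, 0.982, 0.001], [0.982, -0.189, -0.0], [-0.0, 0.001, -1.0]]
force: [0.3, 1.0, -0.1]
width: 0.0223
```

```bash
python3 - <<'E'
from h import *
o=readout.get_obs();t=torack(o["eef_pos"])[0];print(t,o["force"],o["width"])
for q in np.linspace(2.12,0,12):
    g=np.array([.065*np.sin(1.06-q),.173,.047+.065*np.cos(1.06-q)]); print(round(q,2),np.round([g[0]-t[0],-(g[2]-.016-t[2])],4))
E
```

```text
[-0.05624635  0.17697888  0.06298952] [ 0.33887703  1.03842099 -0.05353145] 0.022306499363446173
2.12 [-0.0005  0.0002]
1.93 [ 0.0067 -0.0101]
1.73 [ 0.0157 -0.0188]
1.54 [ 0.0261 -0.0256]
1.35 [ 0.0377 -0.0303]
1.16 [ 0.05   -0.0327]
0.96 [ 0.0625 -0.0327]
0.77 [ 0.0748 -0.0303]
0.58 [ 0.0864 -0.0256]
0.39 [ 0.0968 -0.0188]
0.19 [ 0.1058 -0.0101]
0.0 [0.1129 0.0002]
```

play_rows(moves="0.74 0 0.008 -0.007 0; 0.74 0 0.018 -0.016 0; 0.74 0 0.029 -0.024 0; 0.74 0 0.041 -0.029 0; 0.74 0 0.053 -0.032 0; 0.74 0 0.065 -0.033 0; 0.74 0 0.077 -0.032 0; 0.74 0 0.089 -0.028 0; 0.74 0 0.100 -0.021 0; 0.74 0 0.109 -0.012 0; 0.74 0 0.117 -0.001 0; 0.74 0 0.118 0 0")

```text
clock: 18.6
eef_pos: [0.6076, -0.1094, 0.0603]
orientation: [[0.189, 0.982, -0.002], [0.982, -0.189, 0.001], [0.0, -0.002, -1.0]]
force: [-0.6, -1.4, -0.2]
width: 0.0225
```

```bash
python3 - <<'E'
from h import *
o=readout.get_obs();print(torack(o["eef_pos"])*1e3,o["force"])
p,d=read_camera("wrist");cv2.imwrite("pics/w17.png",cv2.convertScaleAbs(p,alpha=1.4))
p,d=read_camera("scene");cv2.imwrite("pics/s17.png",cv2.convertScaleAbs(cv2.resize(p[150:330,200:440],None,fx=3,fy=3,interpolation=cv2.INTER_CUBIC),alpha=1.5))
Q=torack(cloud(cam("scene"),d).reshape(-1,3));m=(Q[:,0]<.008)&(Q[:,0]>-.03)&(abs(Q[:,1])<.11)&(Q[:,2]>.055)&(Q[:,2]<.093)
f=np.polyfit(Q[m,2],Q[m,0],1);print(m.sum(),"flap tilt",-np.arctan(f[0]))
E
```

```text
[[ 61.42183544 176.50872967  60.27648612]] [-0.59244461 -1.39510481 -0.24034359]
1269 flap tilt 0.019485490808768446
```

View pics/w17.png

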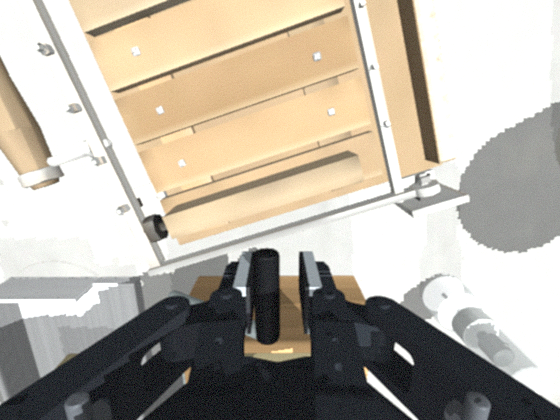

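View pics/s17.png

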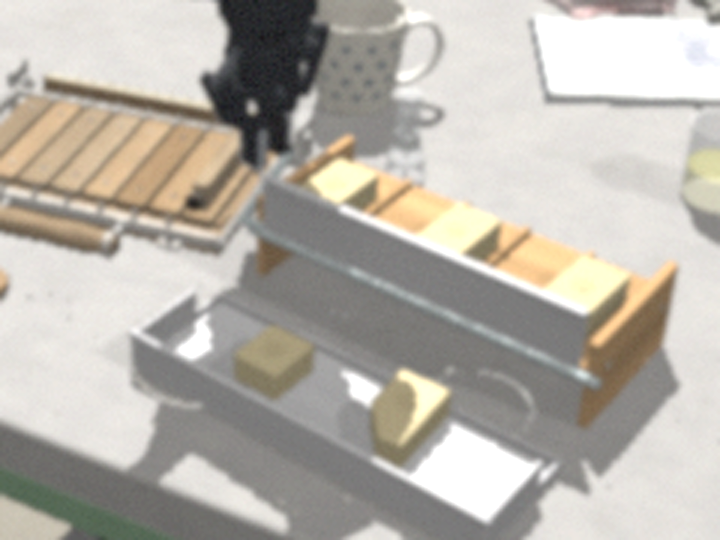

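The flap tilt measures 0.02 rad. One small extra push to the stop, then I'll release and rise.

play_rows(moves="0.74 0 0.001 0.002 0; 0.74 0 0.002 0.003 0; 0.74 0 0.002 0.003 0")

```text
clock: 19.0
eef_pos: [0.6084, -0.1095, 0.0593]
orientation: [[0.189, 0.982, -0.002], [0.982, -0.189, 0.0], [0.0, -0.002, -1.0]]
force: [-6.2, 0.8, 2.0]
width: 0.0223
```

play_rows(moves="0.74 0 -0.003 0 0; 0.70 0 -0.005 0 0; 0.70 0 -0.005 -0.015 0; 0.70 0 -0.005 -0.045 0; 0.70 0 -0.005 -0.085 0; 0.70 0 -0.005 -0.125 0; 0.70 0 -0.005 -0.145 0; 0.70 0 -0.005 -0.150 0; 0.70 0 -0.005 -0.150 0")

```text
clock: 19.9
eef_pos: [0.6047, -0.1088, 0.2098]
orientation: [[0.189, 0.982, 0.001], [0.982, -0.189, -0.0], [-0.0, 0.001, -1.0]]
force: [0.2, -0.8, -0.6]
width: 0.0255
```

```bash
python3 - <<'E'
from h import *
o=readout.get_obs();print(torack(o["eef_pos"])*1e3,o["force"])
p,d=read_camera("wrist");cv2.imwrite("pics/w18.png",cv2.convertScaleAbs(p,alpha=1.4))
g=cv2.cvtColor(p,cv2.COLOR_BGR2GRAY)
Q=torack(cloud(cam("wrist"),d).reshape(-1,3));m=(Q[:,1]>.158)&(Q[:,1]<.192)&(Q[:,2]>.068)&(Q[:,2]<.12)&(abs(Q[:,0]-.05)<.03)&(g.ravel()<70)
print("grip",m.sum(),np.round(np.percentile(Q[m],[5,50,95],axis=0)*1e3,1))
p,d=read_camera("scene");cv2.imwrite("pics/s18.png",cv2.convertScaleAbs(cv2.resize(p[150:330,200:440],None,fx=3,fy=3,interpolation=cv2.INTER_CUBIC),alpha=1.5))
X=cloud(cam("scene"),d);Q=torack(X.reshape(-1,3));m=(Q[:,0]<.008)&(Q[:,0]>-.03)&(abs(Q[:,1])<.11)&(Q[:,2]>.055)&(Q[:,2]<.093)
f=np.polyfit(Q[m,2],Q[m,0],1);print(m.sum(),"flap tilt",-np.arctan(f[0]))
h=cv2.cvtColor(p,cv2.COLOR_BGR2HSV).reshape(-1,3);s=(h[:,0]>12)&(h[:,0]<30)&(h[:,1]>50)&(Q[:,0]<-.02)&(Q[:,0]>-.15)&(abs(Q[:,1])<.14)&(Q[:,2]>.01)
for k in(1,-1):
    q=Q[s&(Q[:,1]*k>0)];print("tray bar",len(q),np.round(np.percentile(q,[2,50,98],axis=0)*1e3,1).tolist())
t,dt=read_camera("top");cv2.imwrite("pics/t18.png",cv2.convertScaleAbs(t,alpha=1.4))
E
```

```text
[[ 58.45352298 176.48556645 209.78406282]] [ 0.18019933 -0.83028741 -0.60545324]
grip 397 [[ 51.3 159.6  79.8]
 [ 56.  175.2  82.4]
 [ 60.6 190.6  83.9]]
1284 flap tilt 0.008704675590674886
tray bar 362 [[-111.5, 32.1, 10.3], [-94.6, 46.2, 24.9], [-68.7, 66.7, 28.2]]
tray bar 502 [[-115.1, -69.2, 11.1], [-84.2, -56.8, 25.3], [-51.6, -32.4, 28.0]]
```

View pics/s18.png

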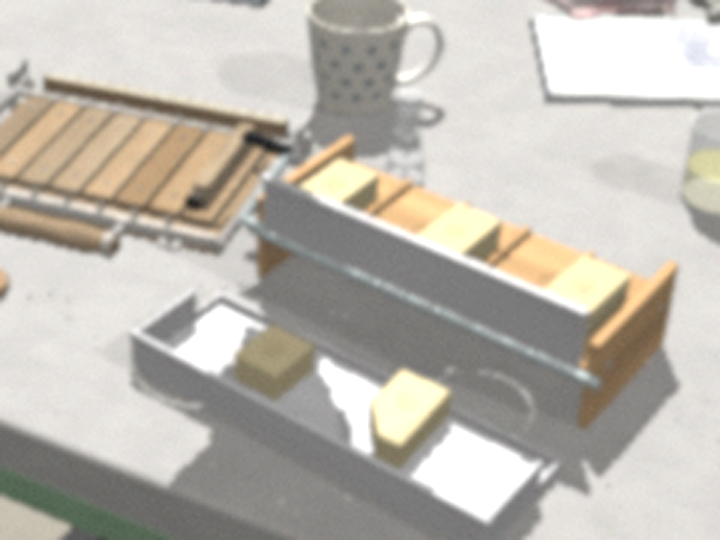

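View pics/t18.png

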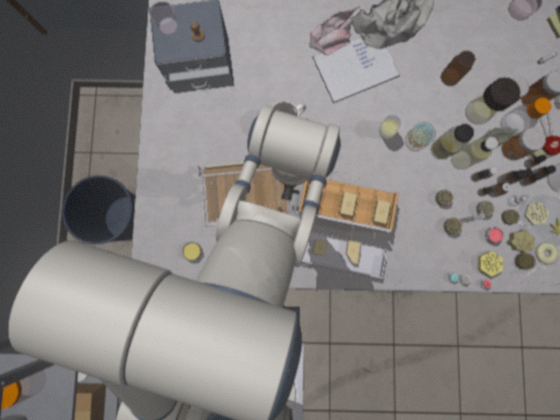

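Everything checks out: flap tilt is about 0.01 rad, both faulty bars are flat in the tray with tops at 27 mm, the whole bars are in place, and the gripper is clear. Handing in.

```bash
python3 -c "
from bench import r; print(r.job_done())"
```

```text
the job is handed in; nothing more can be done
None
```

The job is handed in at about 20 s of the allowed 59 s. The hand-in reports no verdict, so this rests on my own last checks.

**What I did:**
- I caged the crank grip loosely between the fingers and swung the flap down. The fitted slope was 0.557 rad, which is its stop.
- I pushed the short bar (lane +52 mm) and the chipped bar (lane -52 mm) out from behind with closed fingers.
- Both bars came to rest leaning on the flap's lower edge. I nudged each one forward until it lay flat in the tray.
- I swung the crank back to the shut stop, backed off and rose clear.

**Last checks:**
- **Flap:** it stands about 0.01 rad from upright, and the grip is at its shut position.
- **Faulty bars:** both lie flat in the tray, tops about 27 mm up, roughly 90 mm (short) and 84 mm (chipped) in front of the hinge.
- **Whole bars:** all three look in their places in the camera view. I did not re-measure them with numbers.
- **Bystanders:** the arm never went near the stamp or the tin and passed clear of the spray. The final top view shows only the tin unmoved. The arm hides the stamp and spray there, so I did not re-measure them after the final swing.
- **Forces:** the largest reading at the end of a move was about 6.5 N, when the flap was pressed against its shut stop.

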